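# Tag the empty oil bottle on the carousel and hold it at the front

## Task

The oil bottle on the carousel needs replacing: first hang the wooden tag by its hole on the steel pin that stands in front of that bottle, and let go of it so that it lies flat on the pin's collar. Then turn the carousel until that pin with its tag is in line with the pointer on the carousel's foot, and finish while holding the carousel still there with the fingers, without letting go. Leave the tape measure, the little wood block and the nail box where they are.

Things in the scene. Friction and masses are not known exactly. Their poses are not given: they have to be found in the camera images.
- tag_center (a point): centre of the loose wooden tag, a plain flat plate 84 long (its x axis) x 34 wide (its y axis) x 10 mm thick (its z axis, up), about 30 g, lying flat on the table. An 18 mm hole goes through it, its axis 14 mm from the centre towards the tag's +x; to be gripped across its 34 mm width, best on the -x half.
- tag_hole (a point): centre of the tag's hole at the tag's lower face; same axes as tag_center.
- bottle_pin (a point): The pin in front of the oil bottle: point on its axis at the top of its collar, where the tag shall lie, 100 mm above the table. The pin is 10 mm thick, stands 34 mm above the collar, tip tapered; collar 36 mm across, 6 mm thick, on a 10 mm stem. The x axis points level from pin to carousel axis. Two equal pins, 120 degrees on either side, belong to a tin and a black wheel.
- pointer_mark (a point): Point fixed to the carousel's foot where bottle_pin must come, at the same height: 118 mm from the carousel's axis towards the pointer, an upright steel point 51 mm high on a tongue of the foot, 160 mm from the axis, on the robot's side. The foot is fixed to the table. The x axis points level from the pointer to the carousel's axis.
- carousel_grip (a point): centre of the black bar handle on top of the carousel's central column, on the axis of turning, 163 mm above the table: 70 mm long (its x axis, which points away from the oil bottle), 16 mm wide (its y axis), 26 mm high (150 to 176 mm above the table). It is fixed to the turntable and turns with it.
- carousel (a joint): Angle of the turntable (plywood disc 270 mm across, upper face 28 mm above the table, pins 118 mm from its axis), rad, counter-clockwise from above positive; 0 with the oil bottle's pin at the pointer, negative at the start, range -2.8 to 2.8. Turns stiffly (friction 0.15 N m) and stays where it is left.
- tape_measure: yellow tape measure standing on the table, 36x75x60 mm, loose, origin under its centre; to be left alone.
- test_block_1: little wood block 28x50x28 mm, loose, origin under its centre; to be left alone.
- nail_box: small flat box 30x64x18 mm with a clear lid, loose, origin under its centre; to be left alone.
- bottle_top (a point): middle of the top of the white-and-yellow square oil bottle (43x57x104 mm), 134 mm above the table, 55 mm from the carousel's axis; fixed to the turntable. Its near face is 42 mm from its pin's axis, so the tag's long end must not point at the bottle.
Things that resemble listed ones, but are neither listed nor needed, are in the scene too. Of the things like the part that bears tag_center, leave any that is green or yellow; of the rest the larger one is meant.

How it is judged:
By the outcome, as a careful person would: the job done as asked, in the order asked, and still so for the second after the job is handed in, while the arm keeps its last pose, push and grip.
It also fails if it takes over 64 s, if anything falls off the work surface, if the arm or the gripper's body presses on something with over 40 N, if the wrist force passes 120 N, or if a joint passes its speed limit or range.

## Robot

A 6-joint arm with a two-finger parallel gripper is mounted at the origin on a cart in front of the work surface, level with it; the furniture and walls round the work are solid. World frame = base frame: x ahead of the robot, y to its left, z up, the work surface at z = 0. Lengths are in mm, angles in rad, forces in N, time in s.
With the tool pointing down it reaches from about 375 to 750 mm from the base axis. Payload 9 kg.
Tool frame: the origin (TCP) lies midway between the tips of the shut fingers; the grasp point (between the pads) lies 19 mm behind it (bot.tcp_to_grasp is the distance from the TCP to the grasp point, in mm); z points along the fingers, y is the direction in which the jaws open and shut (so a half turn about z gives the same grasp; the last joint's range is limited). The gripper opens to 85 mm and grips with 20 to 120 N. Pads are 22 mm wide; open, the fingers measure 114 mm over their backs; the gripper's body (76 mm by 85 mm) begins 54 mm behind the grasp point. The pads swing forward as they close: fully open they stand 13 mm farther back than shut.
Start: joints at [-1.342, 0.104, 0.097, 1.564, 0, 1.353], TCP at [259.263, -541.128, 231.331] pointing down, gripper open.
Joint ranges: [-2.99, 2.99], [-0.84, 1.86], [-1.1, 1.16], [-1.84, 2.11], [-1.51, 1.56], [-3.14, 3.14]. Speed limits (rad/s): [2.22, 2.22, 2.57, 3.14, 3.14, 3.14].

## Interface

Orientations are given as a rotation vector (axis times angle).
In Python, from bench import bot gives the robot as it stands.
- The arm moves only by the shell command python3 -m jog 'ROWS' [FORCE]. ROWS is JSON, a list that holds one entry, the list of rows, each a list of 5 numbers: the shift along the tool's x, y, z in m, then the turn about the tool's z in rad, then the closure in counts, from 0 (fully open) to 255 (shut). In form: [[[x, y, z, turn, jaw], ...]]. A call has 1 to 10 rows; each row shifts and turns the pose as measured when the row begins, along the tool's axes as they then stand; what a row does not reach is not made up. A row lasts 1/8 s, in which the tool goes at most 62.5 mm and 10.7 degrees, less where a joint would pass 70% of its speed; a pose out of reach is approached as far as the arm can. A call is refused whole if a number of a shift passes 0.0625 or a number of a turn 0.188, either way. A call with a gripper value outside its range is refused whole. The fingers move at their own pace and stop on an object; FORCE is the grip in N (left out, the last holds). Time passes only in rows, so rows that do not move let the fingers close. It gives the time, the measured TCP pose, the force and the opening at its end, in the units of the state.
- bot.observe(): the state, without advancing time (a new reading comes with each control period).
- bot.get_image(name): name is "scene" or "side" or "wrist"; returns a dict with "image" (400x640x3 uint8, red, green, blue), "fx", "fy", "cx", "cy" (pixels), "world_from_camera" (4x4, takes a point from camera to world coordinates). Camera axes: x right, y up, looking along -z (the intrinsics and any distortion apply to the point x, -y, -z); pixel columns grow to the right and rows downward; lengths in mm; the calibration is good to about 2 mm. A picture is of the moment at which its call begins. There is no depth.
- bot.job_done(): hands the job in, once; it reports no verdict.
The state is a dict: "time_s": time; "qpos": joint angles; "dq": joint speeds; "joint_efforts": joint torques, N m; "tcp_pos": TCP position; "eef_rot": TCP orientation; "wrist_force": force on the tool from outside, world axes, zero at the start; "wrist_torque": the same for the moment, N m; "width": opening from 0.0 (shut) to 1.0 (fully open).
Only numpy, scipy, OpenCV 4.12 (cv2) and the standard library are available. Lean on these libraries where they do the work, as an engineer would, in place of code of your own. Each camera call takes 0.05 s, during which the arm holds its last target.

## Working session

There is one attempt and no reset: what is moved stays moved. The work goes in short steps, Python scripts to look and compute and a shell command to move; the robot and the scene stay as the last step left them, time stands still between calls to the robot, and variables do not carry over. Pictures are saved under pics/ and viewed, and the job is handed in when it is done.

```bash
ls; mkdir -p pics; python3 - <<'E'
from bench import bot
import cv2
for n in("scene","side","wrist"):
    d=bot.get_image(n); cv2.imwrite(f"pics/{n}0.png",d["image"][:,:,::-1]); print(n,{k:v for k,v in d.items() if k!="image"})
print(bot.observe(), bot.tcp_to_grasp)
E
```

```text
pics
scene {'fx': 488.83750090885144, 'fy': 488.83750090885144, 'cx': 334.5676688415541, 'cy': 204.10773580098908, 'world_from_camera': array([[ 6.48858493e-01,  3.34115558e-01, -6.83629615e-01,
        -3.81426581e+02],
       [-7.60660373e-01,  2.61850913e-01, -5.93994862e-01,
        -8.83537693e+02],
       [-1.94538857e-02,  9.05428569e-01,  4.24052654e-01,
         7.16261129e+02],
       [ 0.00000000e+00,  0.00000000e+00,  0.00000000e+00,
         1.00000000e+00]])}
side {'fx': 391.41680361578, 'fy': 391.41680361578, 'cx': 320.0316788943745, 'cy': 202.53754215384103, 'world_from_camera': array([[-9.99274728e-01,  1.92766280e-02, -3.28394653e-02,
         5.07899506e+02],
       [-3.79198976e-02, -5.82524120e-01,  8.11928403e-01,
         8.75687035e+02],
       [-3.47853880e-03,  8.12584803e-01,  5.82832599e-01,
         8.04970938e+02],
       [ 0.00000000e+00,  0.00000000e+00,  0.00000000e+00,
         1.00000000e+00]])}
wrist {'fx': 323.5394465953638, 'fy': 323.5394465953638, 'cx': 317.5990831405035, 'cy': 204.81587531832707, 'world_from_camera': array([[ 4.33017867e-01,  8
[... 327 characters left out ...]
.15, 'qpos': array([-1.34168020e+00,  1.04581946e-01,  9.66621522e-02,  1.56390787e+00,
       -3.10143177e-05,  1.35307293e+00]), 'dq': array([ 1.12876590e-05, -1.07356424e-03,  3.09929578e-03, -1.77577552e-03,
       -7.77131196e-04, -1.82680329e-03]), 'joint_efforts': array([ 2.14428335e-03, -5.57358599e+01,  5.04006243e+01,  1.25681338e-02,
       -2.91788674e-04, -1.29615145e-05]), 'tcp_pos': array([ 259.1984403 , -540.84210484,  230.69719386]), 'eef_rot': array([-3.06250427e+00, -6.95840660e-01,  5.79255147e-05]), 'wrist_force': array([-0.23429851,  0.21743215,  0.09627013]), 'wrist_torque': array([ 0.00795747, -0.02753641,  0.02881456]), 'width': 0.9998668503872857} 18.700000000000003
```

View pics/scene0.png

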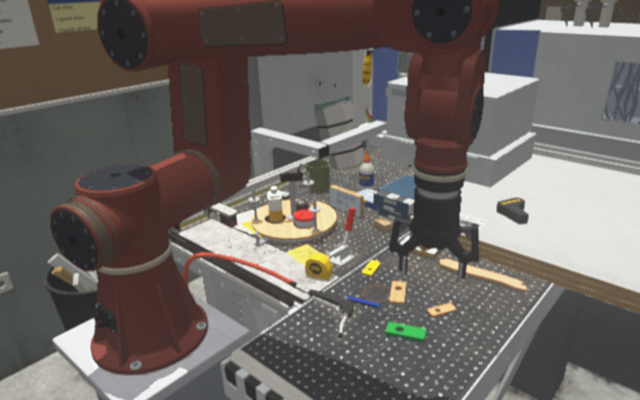

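View pics/side0.png

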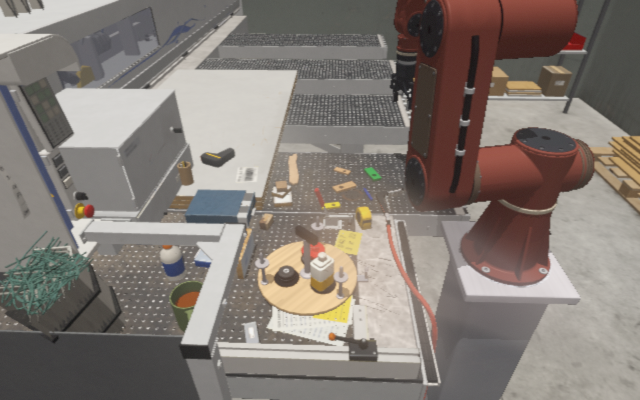

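View pics/wrist0.png

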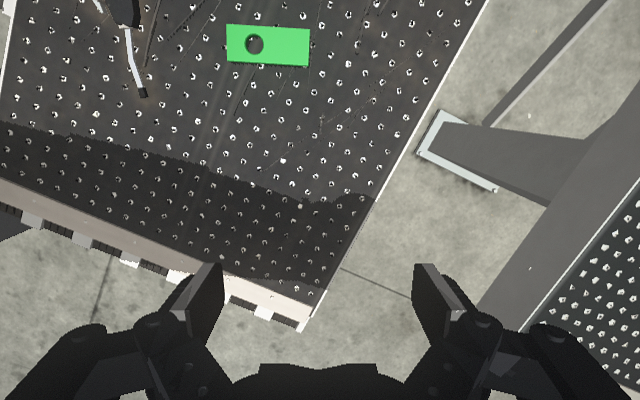

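The scene view has four tag-like plates: green (405,331), yellow (371,267), wood A (398,292) and a narrower wood B (441,310). Green and yellow are excluded, and A looks larger than B. I'll check this in close crops.

```bash
cat > h.py <<'E'
import numpy as np, cv2
from bench import bot
def ray(d,u,v):
    T=d["world_from_camera"]; p=np.array([(u-d["cx"])/d["fx"],-(v-d["cy"])/d["fy"],-1.0])
    return T[:3,3],T[:3,:3]@p
def onz(d,u,v,z):
    o,r=ray(d,u,v); return o+r*(z-o[2])/r[2]
def proj(d,P):
    T=d["world_from_camera"]; c=T[:3,:3].T@(np.asarray(P,float)-T[:3,3])
    return np.array([d["cx"]+d["fx"]*c[0]/-c[2], d["cy"]-d["fy"]*c[1]/-c[2]])
def tri(*obs):
    A=np.zeros((3,3));b=np.zeros(3)
    for o,r in obs:
        r=r/np.linalg.norm(r);M=np.eye(3)-np.outer(r,r);A+=M;b+=M@o
    x=np.linalg.solve(A,b)
    return x,[float(np.linalg.norm((np.eye(3)-np.outer(r,r)/(r@r))@(x-o))) for o,r in obs]
def crop(d,x0,y0,x1,y1,s,name):
    cv2.imwrite("pics/"+name,cv2.resize(np.ascontiguousarray(d["image"][y0:y1,x0:x1,::-1]),None,fx=s,fy=s,interpolation=cv2.INTER_CUBIC))
E
python3 - <<'E'
from h import *
d=bot.get_image("scene"); crop(d,340,230,480,350,5,"s1.png"); crop(d,220,150,380,270,5,"s2.png")
s=bot.get_image("side"); crop(s,230,220,390,320,5,"d1.png"); crop(s,250,150,410,240,5,"d2.png")
for z in (0,10): print(onz(d,398,292,z),onz(d,441,310,z), onz(s,345,187,z))
E
```

```text
[ 478.70285826 -338.82992706    0.        ] [ 481.77921997 -457.21781766    0.        ] [ 463.85298484 -348.24493409    0.        ]
[ 466.69425687 -346.43480389   10.        ] [ 469.7276683  -463.16983513   10.        ] [ 464.40016636 -333.04026132   10.        ]
```

View pics/s1.png

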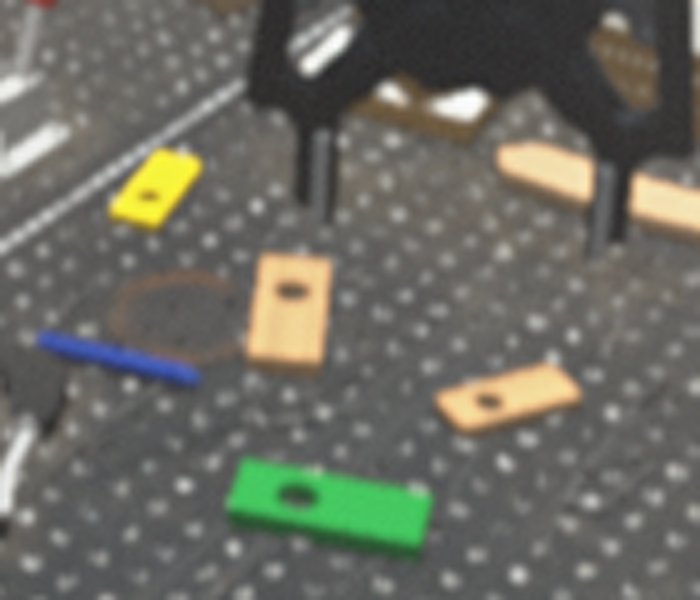

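View pics/s2.png

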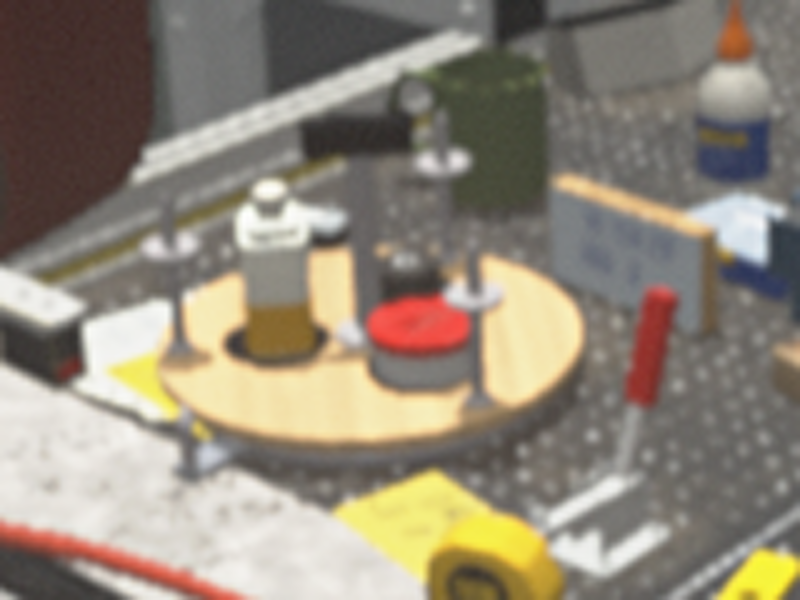

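View pics/d1.png

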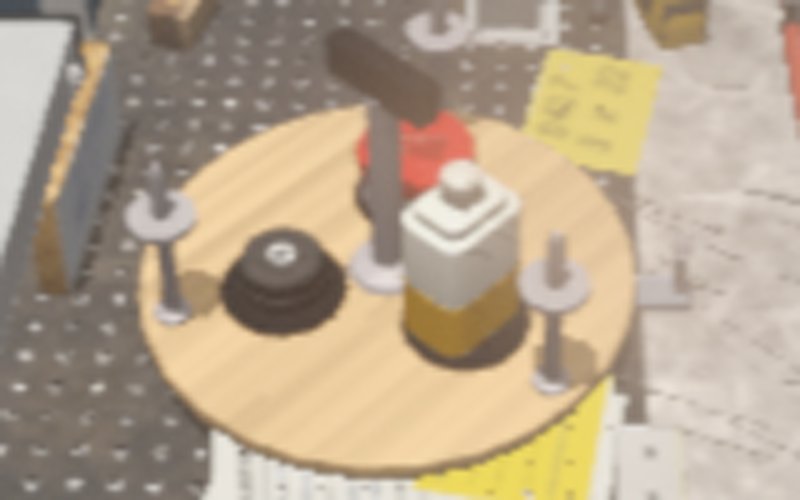

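View pics/d2.png

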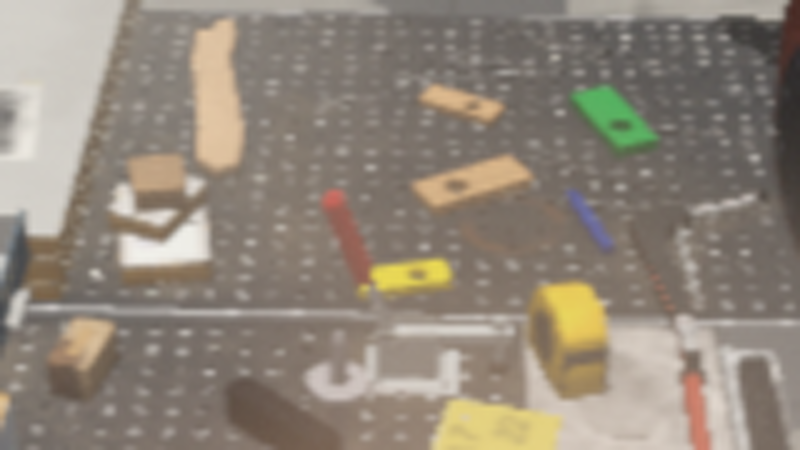

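Wood A is the larger of the two wood tags, with its hole at scene (398,288) and side (341,187). The oil bottle's pin collar is at scene (254,199) and side (341,277). I'll triangulate the key points now.

```bash
python3 - <<'E'
from h import *
import pickle
d=bot.get_image("scene"); s=bot.get_image("side")
pickle.dump((d,s),open("cams.pkl","wb"))
def S(x,y): return ray(d,220+x/5-.4,150+y/5-.4)
def D(x,y): return ray(s,230+x/5-.4,220+y/5-.4)
def S1(x,y): return ray(d,340+x/5-.4,230+y/5-.4)
def D2(x,y): return ray(s,250+x/5-.4,150+y/5-.4)
for n,a,b in [("taghole",S1(291,290),D2(457,185)),("pin",S(171,243),D(556,285)),("wheelpin",S(442,160),D(160,215)),("tinpin",S(473,293),D(435,30)),
 ("pointer",S(187,415),D(680,245)),("grip",S(357,135),D(384,76)),("bottletop",S(268,185),D(462,172))]:
    x,e=tri(a,b); print(n,x.round(1),np.round(e,1))
# wood mask
for im,nm in((d,"scene"),(s,"side")):
    hsv=cv2.cvtColor(im["image"],cv2.COLOR_RGB2HSV)
    m=cv2.inRange(hsv,(8,70,120),(20,190,255)); 
    n,l,st,c=cv2.connectedComponentsWithStats(m)
    for i in range(1,n):
        if st[i,4]>40: print(nm,c[i].round(1),st[i])
E
```

```text
taghole [ 479.9 -336.    10.4] [1.1 1.1]
pin [487.  201.2 100.8] [2.3 2.3]
wheelpin [687.4 160.4 100.9] [1.4 1.4]
tinpin [553.1   7.6 100.5] [0.1 0.1]
pointer [416.9 113.3  41. ] [1.3 1.3]
grip [574.4 121.6 164. ] [1.7 1.7]
bottletop [533.6 159.7 134.9] [1.5 1.5]
scene [366.6 156.8] [363 150   8  12  63]
scene [345.8 190.5] [331 185  32  14 104]
scene [292.  222.6] [253 199  84  41 667]
scene [256.2 220.2] [252 211  11  14  55]
scene [382.7 221.9] [375 218  16   9  91]
scene [449.1 264.1] [439 259  20  12 105]
scene [495.6 278. ] [466 265  61  26 296]
scene [ 57.  269.4] [ 52 266  11   8  52]
scene [397.5 291.3] [389 280  18  24 310]
scene [440.4 309.3] [427 303  29  14 198]
side [498.1  72.8] [492  66  17  12 130]
side [558.5  69.4] [547  66  24   8 104]
side [521.9  85.2] [506  81  35   9 279]
side [523.9  92.6] [508  92  34   2  54]
side [621.9 158.5] [ 588  136   52   54 1278]
side [606.9 175.2] [594 161  28  30 269]
side [342.  170.5] [334 167  17   8  78]
side [293.9 177.5] [290 168   8  16  71]
side [280.9 184.7] [276 181  11   9  78]
side [343.9 186.4] [332 181  25  12 171]
side [179.9 202.2] [172 196  19  13 130]
side [258.7 203.2] [255 197   8  13  59]
side [634.3 201.9] [626 197  14  15 114]
side [282.6 204.5] [274 203  18   4  48]
side [362.6 220.2] [355 207  17  23 172]
side [266.2 218.9] [260 214  13  13  95]
side [243.  251.1] [237 228  15  47 174]
side [313.9 240.7] [307 235  12  10  47]
side [305.4 281.7] [ 257  241  100   75 3944]
side [187.7 299.6] [177 292  23  16 253]
side [331.7 336.4] [329 333   7   8  45]
```

```bash
python3 - <<'E'
from h import *
import pickle
d,s=pickle.load(open("cams.pkl","rb"))
for im,(x0,y0,x1,y1) in((d,(380,275,412,308)),(s,(328,176,362,196))):
    hsv=cv2.cvtColor(im["image"],cv2.COLOR_RGB2HSV)
    m=cv2.inRange(hsv,(8,60,100),(20,190,255)); k=np.zeros_like(m); k[y0:y1,x0:x1]=m[y0:y1,x0:x1]
    c=max(cv2.findContours(k,0,1)[0],key=cv2.contourArea)[:,0].astype(float)
    h=cv2.convexHull(c.astype(np.float32))[:,0]
    W=np.array([onz(im,u,v,10)[:2] for u,v in h],np.float32)
    print(cv2.minAreaRect(W))
E
```

```text
((466.5805358886719, -344.82666015625), (101.18022155761719, 38.75580978393555), 29.33819580078125)
((466.06549072265625, -337.40093994140625), (92.8683090209961, 51.67466735839844), 29.187543869018555)
```

```bash
cat > plan.py <<'E'
import sys
from h import *
from scipy.spatial.transform import Rotation as R
def plan(x,y,z,yaw,n,jaw,m=10,longway=None):
    o=bot.observe(); p=o["tcp_pos"]; M=R.from_rotvec(o["eef_rot"]).as_matrix()
    y0=np.arctan2(M[1,0],M[0,0]); dy=(np.radians(yaw)-y0+np.pi)%(2*np.pi)-np.pi
    if longway=="ccw" and dy<0: dy+=2*np.pi
    if longway=="cw" and dy>0: dy-=2*np.pi
    print("t",round(o["time_s"],2),"tcp",p.round(1),"yaw",round(np.degrees(y0),1),"tilt",np.degrees(np.arccos(-M[2,2])).round(2),"q6",np.degrees(o["qpos"][5]).round(1),"w",round(o["width"],3),"F",o["wrist_force"].round(1))
    D=np.array([x,y,z])-p; print("todo",D.round(1),"turn",np.degrees(dy).round(1))
    for i in range(min(n,m)):
        a=y0+dy*i/n; s=D/n/1000
        print("[%.4f,%.4f,%.4f,%.3f,%d]"%(s[0]*np.cos(a)+s[1]*np.sin(a), s[0]*np.sin(a)-s[1]*np.cos(a), -s[2], -dy/n, jaw),end=",")
    print()
if __name__=="__main__":
    a=sys.argv; plan(*map(float,a[1:5]),int(a[5]),int(a[6]),longway=a[7] if len(a)>7 else None)
E
python3 plan.py 450.3 -352.6 140 209.3 18 0 ccw
```

```text
t 0.35 tcp [ 259.2 -541.1  231.1] yaw 25.6 tilt 0.01 q6 77.5 w 1.001 F [-0.1 -0.3 -0. ]
todo [191.1 188.5 -91.1] turn 183.7
[0.0141,-0.0049,0.0051,-0.178,0],[0.0147,-0.0023,0.0051,-0.178,0],[0.0149,0.0004,0.0051,-0.178,0],[0.0146,0.0030,0.0051,-0.178,0],[0.0138,0.0055,0.0051,-0.178,0],[0.0126,0.0079,0.0051,-0.178,0],[0.0110,0.0100,0.0051,-0.178,0],[0.0091,0.0118,0.0051,-0.178,0],[0.0069,0.0132,0.0051,-0.178,0],[0.0044,0.0142,0.0051,-0.178,0],
```

```bash
python3 -m jog '[[[0.014,-0.005,0.005,-0.178,0],[0.0145,-0.0025,0.005,-0.178,0],[0.015,0,0.005,-0.178,0],[0.0145,0.003,0.005,-0.178,0],[0.014,0.0055,0.005,-0.178,0],[0.0125,0.008,0.005,-0.178,0],[0.011,0.01,0.005,-0.178,0],[0.009,0.012,0.005,-0.178,0],[0.007,0.013,0.005,-0.178,0],[0.0045,0.014,0.005,-0.178,0]]]' 60; python3 plan.py 450.3 -352.6 140 209.3 10 0 ccw
```

```text
time_s: 1.6
tcp_pos: [364.3, -431.0, 179.6]
eef_rot: [1.308, 2.856, -0.0]
wrist_force: [0.1, 0.6, -0.1]
width: 1.001
t 1.6 tcp [ 364.3 -431.   179.6] yaw 130.8 tilt 0.02 q6 -13.9 w 1.001 F [ 0.1  0.6 -0.1]
todo [ 86.   78.4 -39.6] turn 78.5
[0.0003,0.0116,0.0040,-0.137,0],[-0.0013,0.0116,0.0040,-0.137,0],[-0.0028,0.0113,0.0040,-0.137,0],[-0.0044,0.0108,0.0040,-0.137,0],[-0.0058,0.0101,0.0040,-0.137,0],[-0.0071,0.0092,0.0040,-0.137,0],[-0.0083,0.0081,0.0040,-0.137,0],[-0.0093,0.0069,0.0040,-0.137,0],[-0.0102,0.0056,0.0040,-0.137,0],[-0.0109,0.0042,0.0040,-0.137,0],
```

```bash
python3 -m jog '[[[0.0005,0.0115,0.004,-0.137,0],[-0.0015,0.0115,0.004,-0.137,0],[-0.003,0.0115,0.004,-0.137,0],[-0.0045,0.011,0.004,-0.137,0],[-0.006,0.01,0.004,-0.137,0],[-0.007,0.009,0.004,-0.137,0],[-0.0085,0.008,0.004,-0.137,0],[-0.0095,0.007,0.004,-0.137,0],[-0.010,0.0055,0.004,-0.137,0],[-0.011,0.004,0.004,-0.137,0]]]'; python3 plan.py 450.3 -352.6 140 209.3 2 0
python3 - <<'E'
from h import *
w=bot.get_image("wrist"); cv2.imwrite("pics/w1.png",w["image"][:,:,::-1])
E
```

```text
time_s: 2.85
tcp_pos: [452.2, -348.1, 138.2]
eef_rot: [0.866, -3.02, 0.001]
wrist_force: [0.1, -0.6, 0.3]
width: 1.0
t 2.85 tcp [ 452.2 -348.1  138.2] yaw -148.0 tilt 0.02 q6 -82.7 w 1.0 F [ 0.1 -0.6  0.3]
todo [-1.9 -4.5  1.8] turn -2.7
[0.0020,-0.0014,-0.0009,0.024,0],[0.0020,-0.0015,-0.0009,0.024,0],
```

View pics/w1.png

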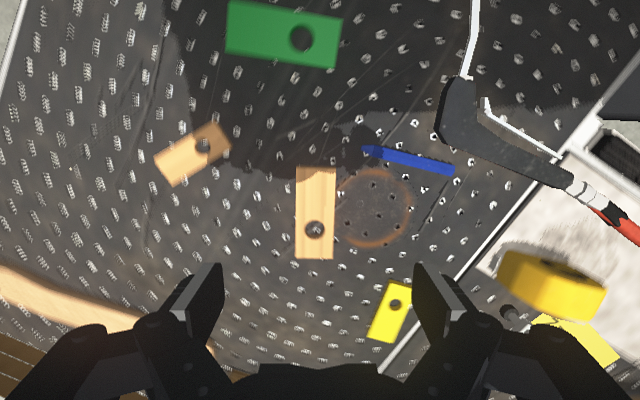

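The tag A sits at (315,212) with its hole at (315,229), lying almost along the tool x axis. I'll measure it from this view.

```bash
cat > tagw.py <<'E'
from h import *
w=bot.get_image("wrist")
hsv=cv2.cvtColor(w["image"],cv2.COLOR_RGB2HSV)
m=cv2.inRange(hsv,(5,50,110),(22,200,255)); k=np.zeros_like(m); k[150:275,280:350]=m[150:275,280:350]
c=max(cv2.findContours(k,0,1)[0],key=cv2.contourArea)
h=cv2.convexHull(c)[:,0]
W=np.array([onz(w,u,v,10)[:2] for u,v in h],np.float32)
print(cv2.minAreaRect(W))
hm=k.copy(); cv2.drawContours(hm,[c],-1,255,-1); hm=cv2.subtract(hm,k)
n,l,st,ce=cv2.connectedComponentsWithStats(hm); i=1+np.argmax(st[1:,4]); print("hole px",ce[i],st[i])
print("hole",onz(w,*ce[i],9))
E
python3 tagw.py
```

```text
((464.9503479003906, -336.5440979003906), (85.25847625732422, 46.7674446105957), 29.403858184814453)
hole px [312.36078431 226.86666667] [303 219  19  17 255]
hole [ 479.70747519 -335.00916277    9.        ]
```

```bash
python3 - <<'E'
from h import *
w=bot.get_image("wrist")
crop(w,270,150,360,280,4.5,"w1c.png")
for u,v in [(297,166),(337,168),(333,260),(295,260),(315,229)]: print(onz(w,u,v,10).round(1))
E
```

```text
[ 439.2 -375.8   10. ]
[ 422.8 -346.3   10. ]
[ 496.8 -302.6   10. ]
[ 515.3 -332.4   10. ]
[ 479.5 -332.9   10. ]
```

View pics/w1c.png

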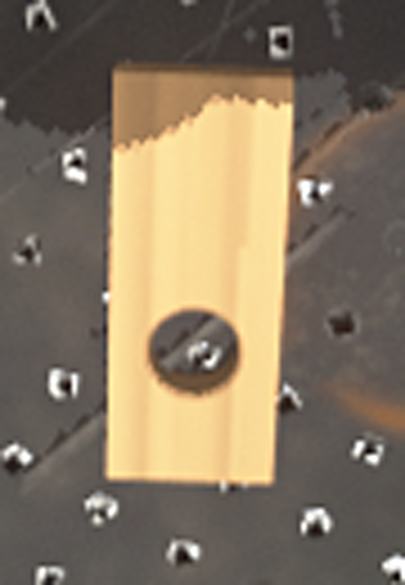

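```bash
python3 - <<'E'
from h import *
w=bot.get_image("wrist")
P=np.array([onz(w,270+u/4.5-.4,150+v/4.5-.4,10)[:2] for u,v in [(113,68),(294,72),(272,482),(106,480),(194,350)]])
print(P.round(1)); c=P[:4].mean(0); print("c",c, np.linalg.norm(P[0]-P[1]),np.linalg.norm(P[1]-P[2]))
for a,b in((0,3),(1,2)): print(np.degrees(np.arctan2(*(P[b]-P[a])[::-1])))
for z in(9,10):print(onz(w,313,227.6,z))
a=np.radians(29.4); print("hole-c",P[4]-c, "->", c+14*np.array([np.cos(a),np.sin(a)]))
E
python3 plan.py 450.3 -352.6 50 209.3 6 0
```

```text
[[ 438.9 -378.5]
 [ 421.7 -349.3]
 [ 495.4 -307.4]
 [ 512.9 -336.6]
 [ 479.1 -336.1]]
c [ 467.21711935 -342.94686248] 33.8824126319344 84.72494398641352
29.55163599296764
29.594342016175553
[ 479.50303422 -335.59021161    9.        ]
[ 479.16235265 -335.783334     10.        ]
hole-c [11.89952135  6.83272345] -> [ 479.41411271 -336.07420993]
t 3.05 tcp [ 451.8 -348.4  138.3] yaw -148.4 tilt 0.02 q6 -82.3 w 1.002 F [-0.1 -0.1 -0.3]
todo [ -1.5  -4.2 -88.3] turn -2.3
[0.0006,-0.0005,0.0147,0.007,0],[0.0006,-0.0005,0.0147,0.007,0],[0.0006,-0.0005,0.0147,0.007,0],[0.0006,-0.0005,0.0147,0.007,0],[0.0006,-0.0005,0.0147,0.007,0],[0.0006,-0.0005,0.0147,0.007,0],
```

```bash
python3 -m jog '[[[0.001,-0.0007,0.016,0.008,0],[0.001,-0.0007,0.016,0.008,0],[0.001,-0.0007,0.016,0.008,60],[0.0005,-0.0005,0.016,0.006,60],[0.0005,-0.0005,0.016,0.006,60],[0,0,0.012,0,60]]]' 60; python3 plan.py 449.8 -352.8 1 209.6 4 60
```

```text
time_s: 3.8
tcp_pos: [448.5, -354.3, 39.5]
eef_rot: [0.786, -3.041, -0.0]
wrist_force: [-0.5, 0.2, 0.1]
width: 0.763
t 3.8 tcp [ 448.5 -354.3   39.5] yaw -151.0 tilt 0.04 q6 -80.4 w 0.763 F [-0.5  0.2  0.1]
todo [  1.3   1.5 -38.5] turn 0.6
[-0.0005,0.0002,0.0096,-0.003,60],[-0.0005,0.0002,0.0096,-0.003,60],[-0.0005,0.0002,0.0096,-0.003,60],[-0.0005,0.0002,0.0096,-0.003,60],
```

```bash
python3 -m jog '[[[-0.001,0.0005,0.012,-0.004,60],[-0.001,0.0005,0.012,-0.004,60],[0,0,0.008,-0.002,60],[0,0,0.002,0,60]]]'; python3 plan.py 449.8 -352.8 1 209.6 1 60
```

```text
time_s: 4.3
tcp_pos: [449.8, -352.0, 2.5]
eef_rot: [0.803, -3.036, -0.001]
wrist_force: [0.1, -0.6, -0.1]
width: 0.766
t 4.3 tcp [ 449.8 -352.     2.5] yaw -150.4 tilt 0.07 q6 -80.8 w 0.766 F [ 0.1 -0.6 -0.1]
todo [ 0.  -0.8 -1.5] turn -0.0
[0.0004,-0.0008,0.0015,0.000,60],
```

```bash
python3 -m jog '[[[0.0004,-0.0008,0.0015,0,60],[0,0,0,0,255],[0,0,0,0,255],[0,0,0,0,255],[0,0,0,0,255],[0,0,0,0,255]]]' 60; python3 plan.py 449.8 -352.8 100 209.6 4 255
```

```text
time_s: 5.05
tcp_pos: [450.7, -354.0, 2.8]
eef_rot: [-0.803, 3.037, -0.003]
wrist_force: [-0.3, -0.9, -0.6]
width: 0.373
t 5.05 tcp [ 450.7 -354.     2.8] yaw -150.4 tilt 0.1 q6 -80.8 w 0.373 F [-0.3 -0.9 -0.6]
todo [-0.9  1.2 97.2] turn -0.0
[0.0000,0.0004,-0.0243,0.000,255],[0.0000,0.0004,-0.0243,0.000,255],[0.0000,0.0004,-0.0243,0.000,255],[0.0000,0.0004,-0.0243,0.000,255],
```

```bash
python3 -m jog '[[[0,0,-0.01,0,255],[0,0,-0.025,0,255],[0,0,-0.04,0,255],[0,0,-0.05,0,255],[0,0,-0.04,0,255],[0,0,-0.02,0,255],[0,0,0,0,255]]]'; python3 plan.py 461 223 180 138 20 255
python3 - <<'E'
from h import *
w=bot.get_image("wrist"); cv2.imwrite("pics/w2.png",w["image"][:,:,::-1])
E
```

```text
time_s: 5.92
tcp_pos: [450.2, -353.2, 197.1]
eef_rot: [-0.803, 3.036, -0.005]
wrist_force: [0.2, -0.4, -0.9]
width: 0.381
t 5.92 tcp [ 450.2 -353.2  197.1] yaw -150.4 tilt 0.18 q6 -80.8 w 0.381 F [ 0.2 -0.4 -0.9]
todo [ 10.8 576.2 -17.1] turn -71.6
[-0.0147,0.0248,0.0009,0.063,255],[-0.0131,0.0256,0.0009,0.063,255],[-0.0115,0.0264,0.0009,0.063,255],[-0.0098,0.0271,0.0009,0.063,255],[-0.0081,0.0276,0.0009,0.063,255],[-0.0064,0.0281,0.0009,0.063,255],[-0.0046,0.0284,0.0009,0.063,255],[-0.0028,0.0287,0.0009,0.063,255],[-0.0010,0.0288,0.0009,0.063,255],[0.0008,0.0288,0.0009,0.063,255],
```

View pics/w2.png

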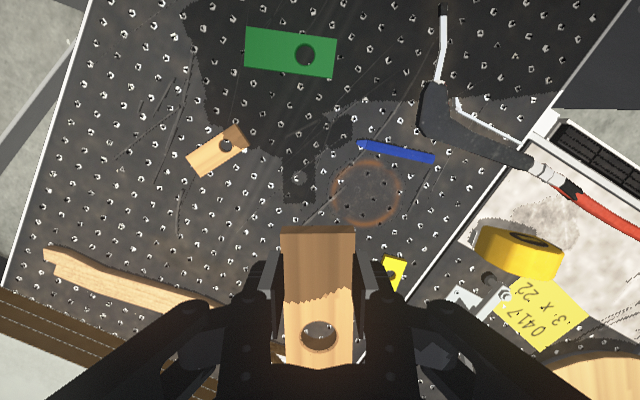

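The tag is held straight, with its hole at wrist pixel (318,337) between the fingers. Next I carry it to above the oil bottle's pin.

```bash
python3 - <<'E'
from h import *
from scipy.spatial.transform import Rotation as R
w=bot.get_image("wrist"); o=bot.observe(); M=R.from_rotvec(o["eef_rot"]).as_matrix()
crop(w,260,210,380,390,3,"w2c.png")
p=onz(w,318,337,o["tcp_pos"][2]+7.2); print(M.T@(p-o["tcp_pos"]))
E
python3 -m jog '[[[-0.0145,0.025,0,0.063,255],[-0.013,0.0255,0,0.063,255],[-0.0115,0.0265,0,0.063,255],[-0.01,0.027,0,0.063,255],[-0.008,0.0275,0,0.063,255],[-0.0065,0.028,0,0.063,255],[-0.0045,0.0285,0,0.063,255],[-0.003,0.0285,0,0.063,255],[-0.001,0.029,0,0.063,255],[0.001,0.029,0,0.063,255]]]'; python3 plan.py 461.6 223.4 175 138.7 11 255
```

```text
[-36.49240023  -0.16208261  -7.22217694]
time_s: 7.28
tcp_pos: [451.1, -52.4, 178.9]
eef_rot: [-0.214, -3.113, -0.021]
wrist_force: [0.1, 0.1, 0.1]
width: 0.374
t 7.28 tcp [451.1 -52.4 178.9] yaw 172.1 tilt 1.44 q6 -15.6 w 0.374 F [0.1 0.1 0.1]
todo [ 10.5 275.8  -3.9] turn -33.4
[0.0025,0.0250,0.0004,0.053,255],[0.0038,0.0248,0.0004,0.053,255],[0.0051,0.0246,0.0004,0.053,255],[0.0064,0.0243,0.0004,0.053,255],[0.0077,0.0239,0.0004,0.053,255],[0.0089,0.0234,0.0004,0.053,255],[0.0102,0.0229,0.0004,0.053,255],[0.0114,0.0224,0.0004,0.053,255],[0.0125,0.0217,0.0004,0.053,255],[0.0137,0.0210,0.0004,0.053,255],
```

View pics/w2c.png

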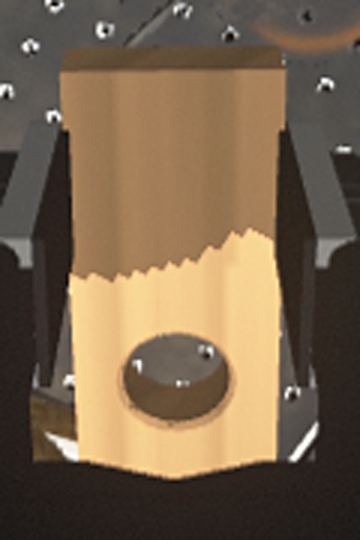

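```bash
python3 -m jog '[[[0.0025,0.025,-0.001,0.053,255],[0.004,0.025,-0.001,0.053,255],[0.005,0.0245,-0.001,0.053,255],[0.0065,0.0245,-0.001,0.053,255],[0.0075,0.024,-0.001,0.053,255],[0.009,0.0235,-0.001,0.053,255],[0.01,0.023,-0.001,0.053,255],[0.0115,0.0225,0,0.053,255],[0.0125,0.022,0,0.053,255],[0.006,0.01,0,0.03,255]]]'; python3 plan.py 461.6 223.4 160 138.7 3 255
```

```text
time_s: 8.52
tcp_pos: [454.1, 195.6, 172.9]
eef_rot: [-1.004, -2.926, -0.003]
wrist_force: [0.6, -0.5, -0.1]
width: 0.374
t 8.53 tcp [454.1 195.6 172.9] yaw 142.1 tilt 2.73 q6 45.1 w 0.374 F [ 0.6 -0.5 -0.1]
todo [  7.5  27.8 -12.9] turn -3.4
[0.0037,0.0088,0.0043,0.020,255],[0.0039,0.0088,0.0043,0.020,255],[0.0041,0.0087,0.0043,0.020,255],
```

```bash
python3 -m jog '[[[0.0035,0.0085,0,0.02,255],[0.003,0.007,0,0.02,255],[0,0,0,0,255]]]'; python3 plan.py 461.6 223.4 160 138.7 3 255
python3 - <<'E'
from h import *
from scipy.spatial.transform import Rotation as R
o=bot.observe(); print(R.from_rotvec(o["eef_rot"]).as_matrix().round(4))
w=bot.get_image("wrist"); cv2.imwrite("pics/w3.png",w["image"][:,:,::-1])
d=bot.get_image("scene");crop(d,200,140,360,260,5,"s3.png")
d=bot.get_image("side");crop(d,270,200,430,320,5,"d3.png")
E
```

```text
time_s: 8.9
tcp_pos: [456.4, 212.8, 168.7]
eef_rot: [-1.061, -2.9, 0.003]
wrist_force: [0.4, -0.5, -0.8]
width: 0.377
t 8.9 tcp [456.4 212.8 168.7] yaw 139.8 tilt 3.07 q6 49.4 w 0.377 F [ 0.4 -0.5 -0.8]
todo [ 5.2 10.6 -8.7] turn -1.1
[0.0009,0.0038,0.0029,0.006,255],[0.0010,0.0038,0.0029,0.006,255],[0.0010,0.0038,0.0029,0.006,255],
[[-0.7627  0.6448 -0.0509]
 [ 0.6449  0.7641  0.0165]
 [ 0.0495 -0.0202 -0.9986]]
```

View pics/w3.png

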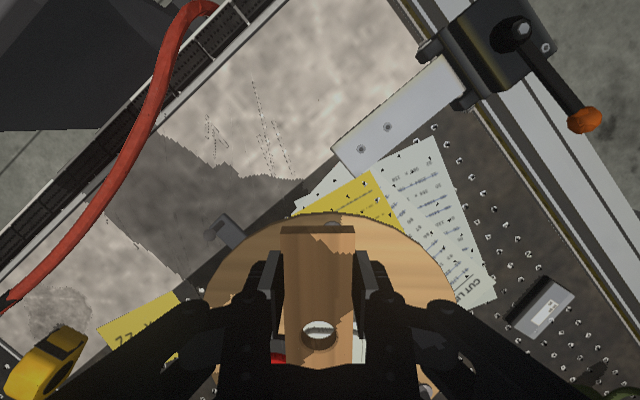

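View pics/s3.png

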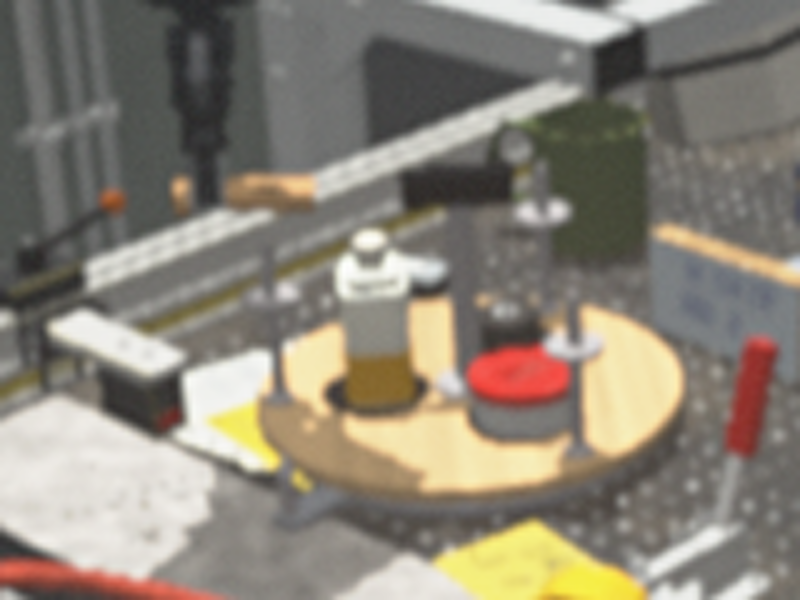

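View pics/d3.png

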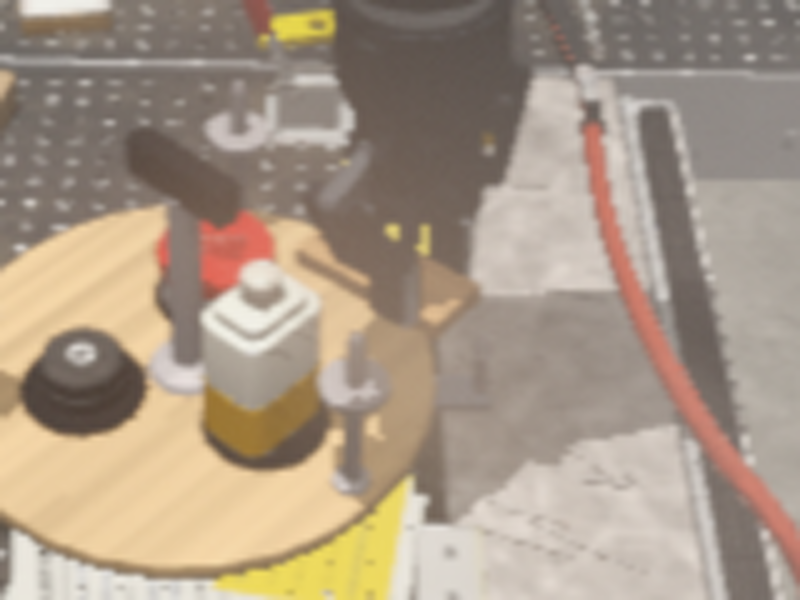

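```bash
python3 - <<'E'
from h import *
from scipy.spatial.transform import Rotation as R
o=bot.observe(); M=R.from_rotvec(o["eef_rot"]).as_matrix(); t=o["tcp_pos"]
w=bot.get_image("wrist"); crop(w,260,200,380,390,3,"w3c.png")
T=w["world_from_camera"]; print("cam in tool",(M.T@(T[:3,3]-t)).round(1)); print((M.T@T[:3,:3]).round(3))
for zt in(-7.2,2.8):
  for xt in (-34,-36): print("hole proj",zt,xt,proj(w,t+M@[xt,0,zt]))
for z in (134,100): print("pin",z,proj(w,[487.2,201,z]))
d=bot.get_image("scene"); s=bot.get_image("side")
for xt in(-62,-34,22,): 
  for yt in(-17,17):print(xt,yt,(t+M@[xt,yt,-7.2]).round(1),(5*(proj(d,t+M@[xt,yt,-7.2])-[200,140])).round(), (5*(proj(s,t+M@[xt,yt,-7.2])-[270,200])).round())
E
```

```text
cam in tool [ 7.620e+01  1.000e-01 -1.419e+02]
[[ 0.001  0.955  0.298]
 [ 1.    -0.001 -0.   ]
 [-0.     0.298 -0.955]]
hole proj -7.2 -34 [317.13485462 335.10839529]
hole proj -7.2 -36 [317.13251365 338.44047187]
hole proj 2.8 -34 [317.16003758 322.19564342]
hole proj 2.8 -36 [317.15773934 325.38723431]
pin 134 [336.15409473 287.93502443]
pin 100 [334.4513001  264.31925804]
-62 -17 [493.3 159.3 173.8] [310. 195.] [341. 210.]
-62 17 [515.2 185.3 173.1] [308. 176.] [294. 247.]
-34 -17 [472.  177.4 175.2] [262. 197.] [386. 234.]
-34 17 [493.9 203.3 174.5] [261. 177.] [340. 272.]
22 -17 [429.3 213.5 177.9] [165. 200.] [480. 285.]
22 17 [451.2 239.5 177.2] [166. 180.] [435. 325.]
```

View pics/w3c.png

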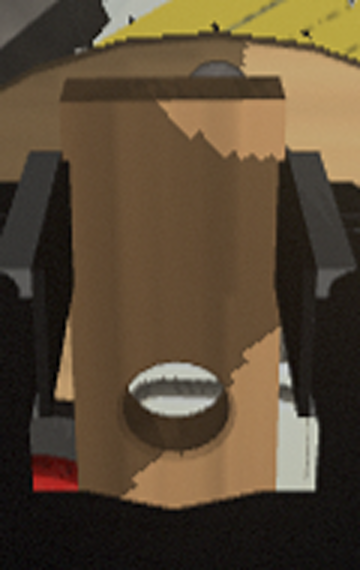

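```bash
python3 -m jog '[[[0.0015,0.005,0.004,0,255],[0.0015,0.005,0.004,0,255],[0,0,0,0,255]]]'; python3 plan.py 460.9 222.5 155 139.8 3 255
```

```text
time_s: 9.57
tcp_pos: [461.1, 222.6, 161.2]
eef_rot: [-1.063, -2.901, 0.001]
wrist_force: [0.6, 1.1, -0.1]
width: 0.371
t 9.57 tcp [461.1 222.6 161.2] yaw 139.7 tilt 2.95 q6 50.4 w 0.371 F [ 0.6  1.1 -0.1]
todo [-0.2 -0.1 -6.2] turn 0.1
[0.0000,-0.0001,0.0021,-0.000,255],[0.0000,-0.0001,0.0021,-0.000,255],[0.0000,-0.0001,0.0021,-0.000,255],
```

```bash
python3 -m jog '[[[-0.0003,0.0001,0.006,0,255],[-0.0003,0.0001,0.006,0,255],[0,0,0,0,255]]]'; python3 plan.py 460.9 222.5 155 139.8 1 255
cat > chk.py <<'E'
from h import *
import sys
from scipy.spatial.transform import Rotation as R
k=sys.argv[1]
o=bot.observe(); M=R.from_rotvec(o["eef_rot"]).as_matrix(); t=o["tcp_pos"]
w=bot.get_image("wrist"); a=cv2.resize(w["image"][220:390,260:380,::-1],None,fx=3,fy=3)
d=bot.get_image("scene"); b=cv2.resize(d["image"][160:230,220:290,::-1],None,fx=7,fy=7,interpolation=cv2.INTER_CUBIC)
s=bot.get_image("side"); c=cv2.resize(s["image"][240:300,310:380,::-1],None,fx=7,fy=7,interpolation=cv2.INTER_CUBIC)
cv2.imwrite(f"pics/{k}w.png",a); cv2.imwrite(f"pics/{k}s.png",b); cv2.imwrite(f"pics/{k}d.png",c)
h=t+M@[-34,.5,2.8]; print("hole low",h.round(1)," mid",(t+M@[-34,.5,-2.2]).round(1))
E
python3 chk.py c1
```

```text
time_s: 9.95
tcp_pos: [460.9, 222.5, 148.0]
eef_rot: [-1.063, -2.901, 0.002]
wrist_force: [-1.0, -1.1, -0.3]
width: 0.372
t 9.95 tcp [460.9 222.5 148. ] yaw 139.7 tilt 2.99 q6 50.4 w 0.372 F [-1.  -1.1 -0.3]
todo [ 0. -0.  7.] turn 0.1
[-0.0000,-0.0000,-0.0070,-0.001,255],
hole low [487.  201.  143.5]  mid [487.2 200.9 148.5]
```

View pics/c1s.png

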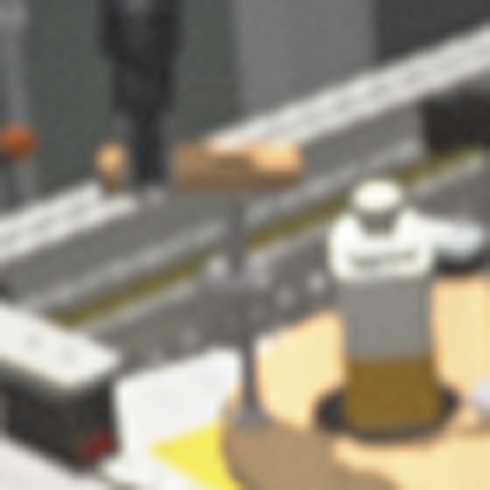

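View pics/c1d.png

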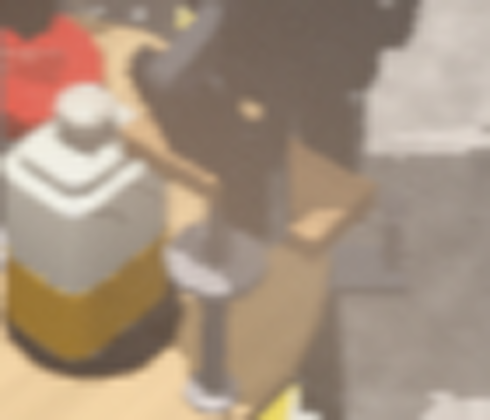

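View pics/c1w.png

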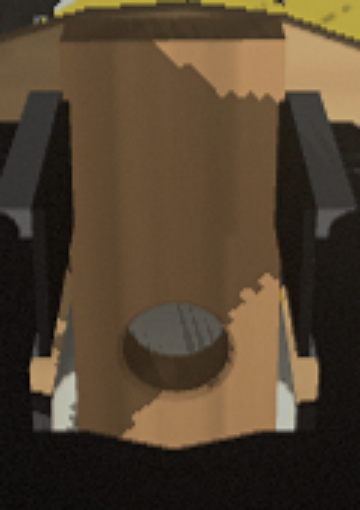

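```bash
python3 - <<'E'
from h import *
from scipy.spatial.transform import Rotation as R
o=bot.observe(); M=R.from_rotvec(o["eef_rot"]).as_matrix(); t=o["tcp_pos"]
d=bot.get_image("scene");s=bot.get_image("side")
f=lambda p:((7*(proj(d,p)-[220,160]+.5)).round(), (7*(proj(s,p)-[310,240]+.5)).round())
for q in [(-62,-16.5,-7.2),(-62,17.5,-7.2),(22,-16.5,-7.2),(22,17.5,-7.2),(22,-16.5,2.8),(-62,-16.5,2.8),(-62,17.5,2.8)]: print(q,f(t+M@q))
for z in(28,94,100,120,134): print("pin",z,f([487.2,201,z]))
E
```

```text
(-62, -16.5, -7.2) (array([293., 172.]), array([185.,  82.]))
(-62, 17.5, -7.2) (array([291., 144.]), array([120., 134.]))
(22, -16.5, -7.2) (array([ 93., 179.]), array([379., 190.]))
(22, 17.5, -7.2) (array([ 95., 151.]), array([314., 247.]))
(22, -16.5, 2.8) (array([ 94., 201.]), array([378., 212.]))
(-62, -16.5, 2.8) (array([294., 194.]), array([186., 104.]))
(-62, 17.5, 2.8) (array([292., 165.]), array([121., 156.]))
pin 28 (array([251., 422.]), array([208., 395.]))
pin 94 (array([238., 288.]), array([213., 269.]))
pin 100 (array([236., 275.]), array([213., 257.]))
pin 120 (array([232., 233.]), array([215., 216.]))
pin 134 (array([229., 204.]), array([216., 187.]))
```

```bash
python3 -m jog '[[[-0.0003,0.0001,0.005,0,255],[-0.0003,0.0001,0.005,0,255],[-0.0003,0.0001,0.005,0,255],[0,0,0,0,255]]]'; python3 plan.py 460.9 222.5 110 139.7 1 255;python3 chk.py c2
```

```text
time_s: 10.7
tcp_pos: [461.6, 222.5, 132.8]
eef_rot: [-1.063, -2.902, 0.001]
wrist_force: [0.3, -0.4, -0.4]
width: 0.373
t 10.7 tcp [461.6 222.5 132.8] yaw 139.7 tilt 2.92 q6 50.4 w 0.373 F [ 0.3 -0.4 -0.4]
todo [ -0.7  -0.  -22.8] turn -0.0
[0.0005,-0.0004,0.0228,0.001,255],
hole low [487.7 201.  128.4]  mid [487.9 200.9 133.4]
```

View pics/c2w.png

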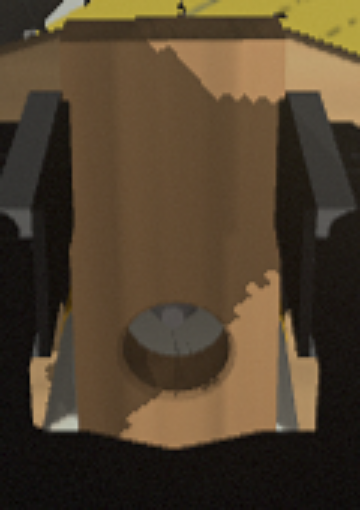

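```bash
python3 - <<'E'
from h import *
from scipy.spatial.transform import Rotation as R
o=bot.observe(); M=R.from_rotvec(o["eef_rot"]).as_matrix(); t=o["tcp_pos"]
w=bot.get_image("wrist"); crop(w,295,310,345,360,10,"c2z.png")
print(onz(w,317.4,325,134), proj(w,t+M@[-34,.5,-2.8]),proj(w,t+M@[-34,.5,-7.2]),proj(w,t+M@[-34,.5,2.8]))
E
```

```text
[486.55550536 201.96823575 134.        ] [318.06044521 329.25484835] [318.07318703 335.11987649] [318.04513344 322.20688398]
```

View pics/c2z.png

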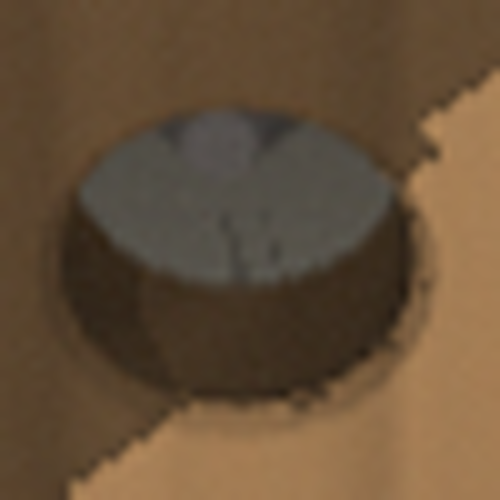

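```bash
python3 -m jog '[[[0.0022,-0.0008,0,0,255],[0,0,0,0,255]]]'; python3 plan.py 460.9 222.5 110 139.7 1 255
python3 - <<'E'
from h import *
w=bot.get_image("wrist"); crop(w,295,310,345,360,10,"c3z.png")
E
```

```text
time_s: 11.15
tcp_pos: [459.8, 223.5, 134.1]
eef_rot: [-1.064, -2.903, -0.0]
wrist_force: [-0.7, 0.9, 1.2]
width: 0.379
t 11.15 tcp [459.8 223.5 134.1] yaw 139.7 tilt 2.84 q6 50.5 w 0.379 F [-0.7  0.9  1.2]
todo [  1.1  -1.  -24.1] turn -0.0
[-0.0014,-0.0001,0.0241,0.001,255],
```

View pics/c3z.png

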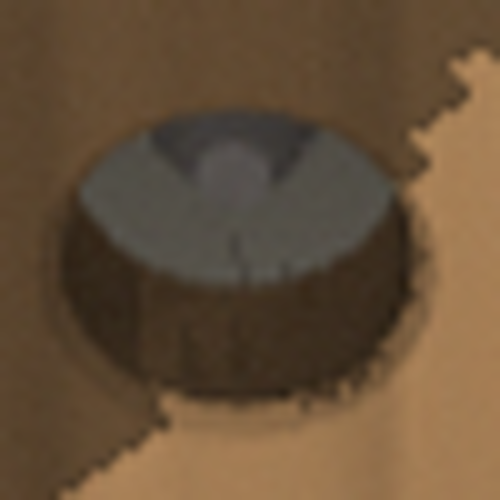

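```bash
python3 -m jog '[[[0,0.0001,0.006,0,255],[-0.0002,0.0001,0.006,0,255],[-0.0002,0.0001,0.006,0,255],[0,0,0,0,255]]]'; python3 plan.py 460.2 223.5 107 139.7 2 255
python3 - <<'E'
from h import *
w=bot.get_image("wrist"); crop(w,295,310,345,360,10,"c4z.png")
E
```

```text
time_s: 11.7
tcp_pos: [459.3, 223.7, 114.3]
eef_rot: [-1.063, -2.903, 0.0]
wrist_force: [-0.2, -0.3, -0.4]
width: 0.374
t 11.7 tcp [459.3 223.7 114.3] yaw 139.7 tilt 2.87 q6 50.6 w 0.374 F [-0.2 -0.3 -0.4]
todo [ 0.9 -0.2 -7.3] turn -0.0
[-0.0004,0.0002,0.0036,0.000,255],[-0.0004,0.0002,0.0036,0.000,255],
```

View pics/c4z.png

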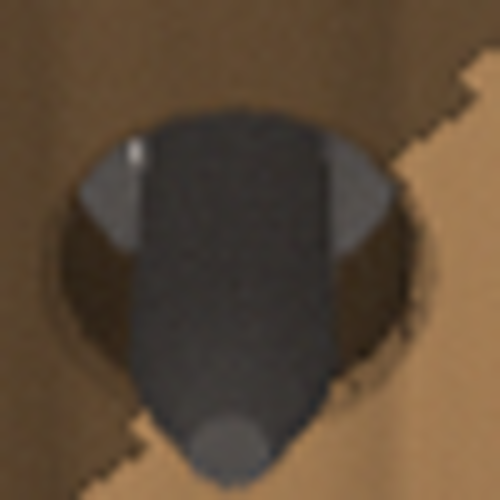

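The pin now stands up through the hole and is laterally centred, with no contact force. I'll lower further, to just above the collar.

```bash
python3 -m jog '[[[-0.0006,0,0.0035,0,255],[-0.0006,0,0.0025,0,255],[0,0,0.0015,0,255],[0,0,0,0,255]]]'; python3 plan.py 460.2 223.5 106 139.7 2 255;python3 chk.py c5
```

```text
time_s: 12.25
tcp_pos: [460.3, 223.1, 106.8]
eef_rot: [-1.064, -2.904, -0.001]
wrist_force: [-0.1, 0.2, 0.6]
width: 0.377
t 12.25 tcp [460.3 223.1 106.8] yaw 139.7 tilt 2.82 q6 50.5 w 0.377 F [-0.1  0.2  0.6]
todo [-0.1  0.4 -0.8] turn -0.0
[0.0002,0.0001,0.0004,0.000,255],[0.0002,0.0001,0.0004,0.000,255],
hole low [486.4 201.5 102.5]  mid [486.7 201.4 107.5]
```

View pics/c5s.png

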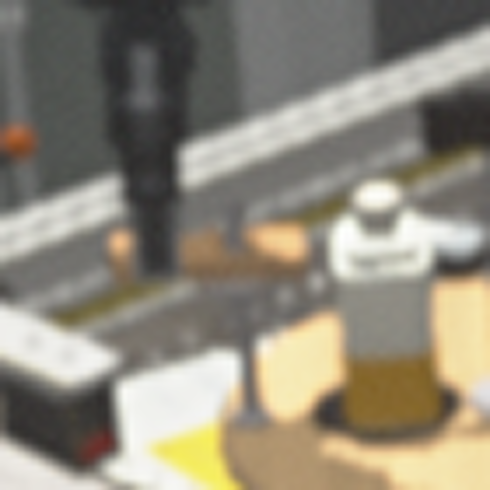

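View pics/c5w.png

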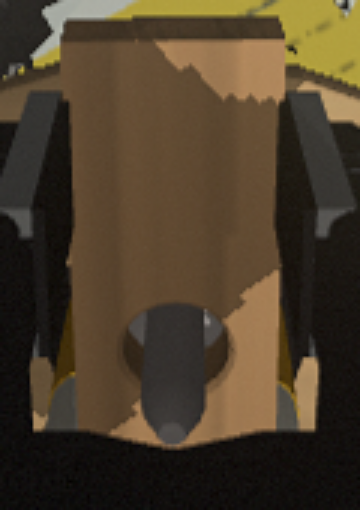

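```bash
python3 -m jog '[[[0,0,0.0012,0,255],[0,0,0,0,140],[0,0,0,0,120],[0,0,0,0,90],[0,0,0,0,60],[0,0,0,0,60]]]'; python3 plan.py 460.2 223.5 106 139.7 2 60;python3 chk.py c6
```

```text
time_s: 13.15
tcp_pos: [460.6, 223.2, 106.1]
eef_rot: [-1.064, -2.904, -0.001]
wrist_force: [0.4, -1.2, -0.2]
width: 0.76
t 13.15 tcp [460.6 223.2 106.1] yaw 139.7 tilt 2.77 q6 50.5 w 0.76 F [ 0.4 -1.2 -0.2]
todo [-0.4  0.3 -0.1] turn -0.0
[0.0003,0.0000,0.0001,0.000,60],[0.0003,0.0000,0.0001,0.000,60],
hole low [486.7 201.6 101.8]  mid [486.9 201.6 106.8]
```

View pics/c6s.png

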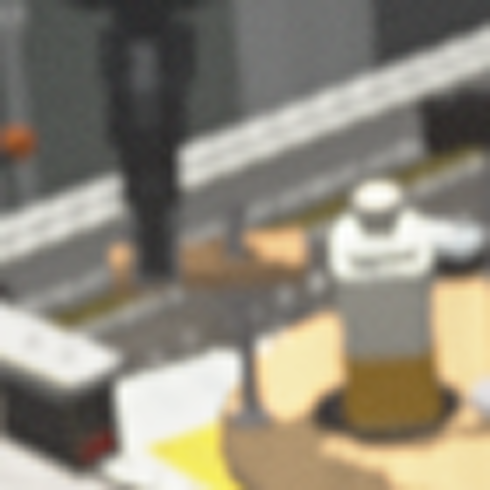

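View pics/c6w.png

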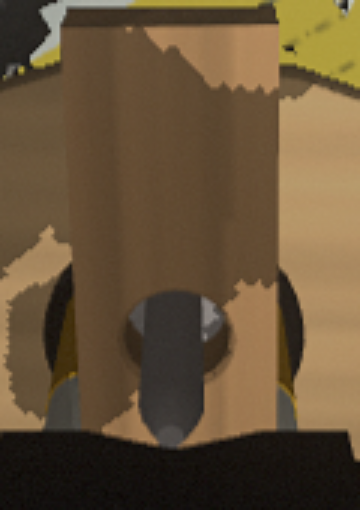

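```bash
python3 -m jog '[[[0.0003,-0.0001,-0.006,0,60],[0.0006,-0.0002,-0.012,0,60],[0.0008,-0.0004,-0.02,0,60],[0.001,-0.0005,-0.025,0,60],[0.001,-0.0005,-0.025,0,60],[0.0006,-0.0002,-0.015,0,60],[0,0,-0.006,0,60],[0,0,0,0,60]]]'; python3 plan.py 575.3 122.6 215 138.7 12 60;python3 chk.py c7
python3 - <<'E'
from h import *
w=bot.get_image("wrist"); cv2.imwrite("pics/w7.png",w["image"][:,:,::-1])
E
```

```text
time_s: 14.3
tcp_pos: [461.3, 222.6, 222.6]
eef_rot: [-1.064, -2.906, -0.003]
wrist_force: [-0.2, -1.3, -0.3]
width: 0.764
t 14.3 tcp [461.3 222.6 222.6] yaw 139.7 tilt 2.67 q6 50.4 w 0.764 F [-0.2 -1.3 -0.3]
todo [ 114.  -100.    -7.6] turn -1.0
[-0.0126,-0.0002,0.0006,0.002,60],[-0.0126,-0.0002,0.0006,0.002,60],[-0.0126,-0.0002,0.0006,0.002,60],[-0.0126,-0.0002,0.0006,0.002,60],[-0.0126,-0.0001,0.0006,0.002,60],[-0.0126,-0.0001,0.0006,0.002,60],[-0.0126,-0.0001,0.0006,0.002,60],[-0.0126,-0.0001,0.0006,0.002,60],[-0.0126,-0.0001,0.0006,0.002,60],[-0.0126,-0.0000,0.0006,0.002,60],
hole low [487.4 201.1 218.3]  mid [487.6 201.  223.3]
```

View pics/c7s.png

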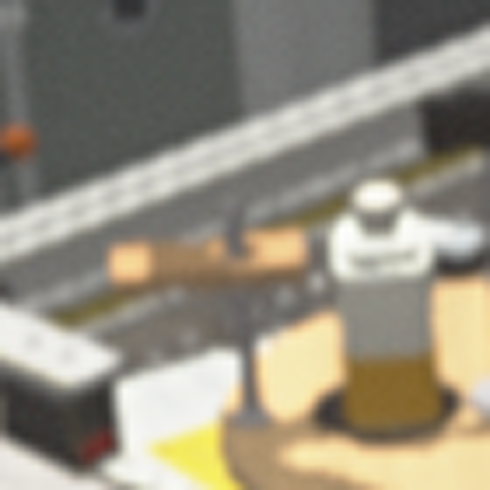

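View pics/c7d.png

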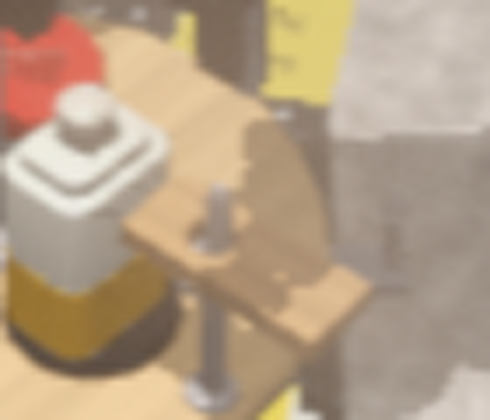

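View pics/w7.png

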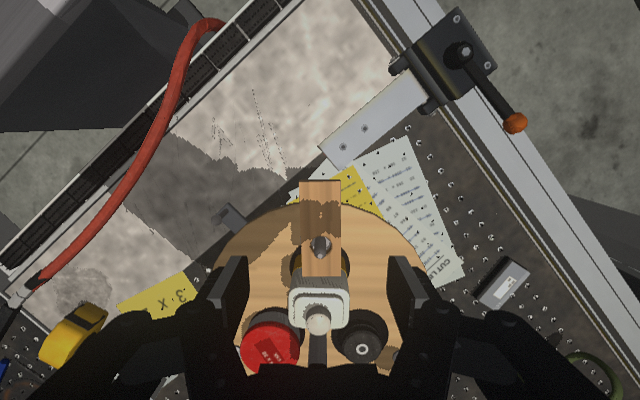

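The tag lies flat on the collar, with the pin standing through its hole (side crop: tag from (125,225) to (370,290), pin tip (217,190)). I'll move to the handle.

```bash
python3 -m jog '[[[-0.008,0,0,0,60],[-0.014,0,-0.001,0.002,60],[-0.016,0,-0.001,0.002,60],[-0.016,0,-0.001,0.002,60],[-0.016,0,-0.001,0.002,60],[-0.016,0,-0.001,0.002,100],[-0.016,0,-0.001,0.002,100],[-0.015,0,0,0.002,100],[-0.012,0,0,0.002,100],[-0.006,0,0,0.001,100]]]'; python3 plan.py 575.3 122.6 215 138.7 4 100
```

```text
time_s: 15.75
tcp_pos: [570.7, 127.2, 219.8]
eef_rot: [-1.092, -2.893, 0.0]
wrist_force: [-0.2, -0.4, -1.7]
width: 0.612
t 15.75 tcp [570.7 127.2 219.8] yaw 138.6 tilt 2.83 q6 40.6 w 0.612 F [-0.2 -0.4 -1.7]
todo [ 4.6 -4.6 -4.8] turn 0.1
[-0.0016,-0.0001,0.0012,-0.000,100],[-0.0016,-0.0001,0.0012,-0.000,100],[-0.0016,-0.0001,0.0012,-0.000,100],[-0.0016,-0.0001,0.0012,-0.000,100],
```

```bash
python3 -m jog '[[[-0.003,0,0.002,0,100],[-0.002,0,0.005,0,100],[0,0,0,0,100]]]'; python3 plan.py 575.3 122.6 148 138.7 6 100
python3 - <<'E'
from h import *
from scipy.spatial.transform import Rotation as R
o=bot.observe(); print(R.from_rotvec(o["eef_rot"]).as_matrix().round(4))
w=bot.get_image("wrist"); cv2.imwrite("pics/w8.png",w["image"][:,:,::-1])
a=np.radians(-41.3); c=np.array([575.3,122.6,0]); ux=np.array([np.cos(a),np.sin(a),0]);uy=np.array([-ux[1],ux[0],0])
for i,j in((-35,-8),(-35,8),(35,-8),(35,8)): print(i,j,proj(w,c+i*ux+j*uy+[0,0,176]).round(1))
E
```

```text
time_s: 16.12
tcp_pos: [574.0, 124.1, 211.9]
eef_rot: [-1.091, -2.893, 0.0]
wrist_force: [-0.3, -0.6, 0.8]
width: 0.607
t 16.12 tcp [574.  124.1 211.9] yaw 138.7 tilt 2.87 q6 40.2 w 0.607 F [-0.3 -0.6  0.8]
todo [  1.3  -1.5 -63.9] turn 0.0
[-0.0003,-0.0001,0.0106,-0.000,100],[-0.0003,-0.0001,0.0106,-0.000,100],[-0.0003,-0.0001,0.0106,-0.000,100],[-0.0003,-0.0001,0.0106,-0.000,100],[-0.0003,-0.0001,0.0106,-0.000,100],[-0.0003,-0.0001,0.0106,-0.000,100],
[[-0.7499  0.6598 -0.0469]
 [ 0.6598  0.7512  0.0174]
 [ 0.0467 -0.0179 -0.9987]]
-35 -8 [303.8 186.2]
-35 8 [331.9 186.3]
35 -8 [304.9 296.1]
35 8 [330.5 296.3]
```

View pics/w8.png

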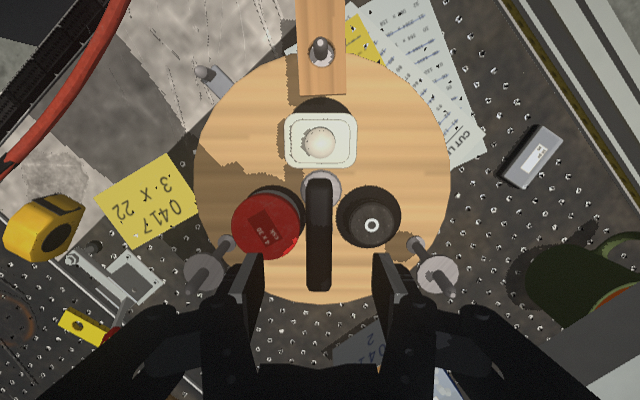

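```bash
python3 -m jog '[[[-0.0006,0.0002,0.01,0,100],[-0.0008,0.0002,0.013,0,100],[-0.0008,0.0002,0.013,0,100],[-0.0008,0.0002,0.012,0,100],[-0.0005,0.0001,0.009,0,100],[-0.0003,0.0001,0.005,0,100],[0,0,0,0,100]]]'; python3 plan.py 575.2 122.9 147 138.7 1 100
```

```text
time_s: 17.05
tcp_pos: [573.8, 124.0, 144.7]
eef_rot: [-1.089, -2.892, 0.001]
wrist_force: [0.2, 0.3, -0.3]
width: 0.609
t 17.05 tcp [573.8 124.  144.7] yaw 138.7 tilt 2.93 q6 40.2 w 0.609 F [ 0.2  0.3 -0.3]
todo [ 1.4 -1.1  2.3] turn 0.0
[-0.0018,0.0002,-0.0023,-0.000,100],
```

```bash
python3 -m jog '[[[-0.001,0,-0.002,0,180],[0,0,0,0,200],[0,0,0,0,255],[0,0,0,0,255],[0,0,0,0,255]]]' 50; python3 plan.py 575.2 122.9 147 183.4 8 255
python3 - <<'E'
from h import *
w=bot.get_image("wrist"); cv2.imwrite("pics/w9.png",w["image"][:,:,::-1])
E
```

```text
time_s: 17.68
tcp_pos: [574.9, 122.8, 147.9]
eef_rot: [-1.091, -2.892, 0.001]
wrist_force: [-2.2, -0.6, -0.2]
width: 0.173
t 17.68 tcp [574.9 122.8 147.9] yaw 138.7 tilt 2.89 q6 40.1 w 0.173 F [-2.2 -0.6 -0.2]
todo [ 0.3  0.1 -0.9] turn 44.7
[-0.0000,0.0000,0.0001,-0.098,255],[-0.0000,0.0000,0.0001,-0.098,255],[-0.0000,0.0000,0.0001,-0.098,255],[-0.0000,0.0000,0.0001,-0.098,255],[-0.0000,0.0000,0.0001,-0.098,255],[-0.0000,0.0000,0.0001,-0.098,255],[-0.0000,0.0000,0.0001,-0.098,255],[-0.0000,0.0000,0.0001,-0.098,255],
```

View pics/w9.png

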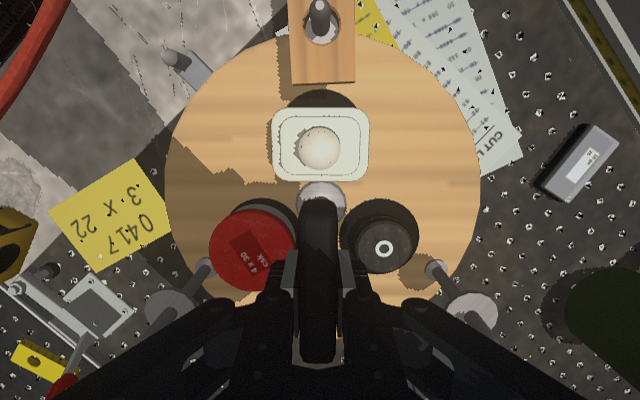

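```bash
python3 -m jog '[[[0,0,0,-0.03,255],[0,0,0,-0.06,255],[0,0,0,-0.07,255],[0,0,0,-0.07,255],[0,0,0,-0.07,255],[0,0,0,-0.07,255],[0,0,0,-0.07,255],[0,0,0,-0.07,255],[0,0,0,-0.06,255],[0,0,0,-0.03,255]]]'; python3 plan.py 574.9 122.8 147.9 183.4 4 255
```

```text
time_s: 18.98
tcp_pos: [575.2, 123.6, 147.9]
eef_rot: [-0.136, -3.092, -0.02]
wrist_force: [0.7, 2.0, -1.3]
width: 0.177
t 18.98 tcp [575.2 123.6 147.9] yaw 175.0 tilt 2.79 q6 4.0 w 0.177 F [ 0.7  2.  -1.3]
todo [-0.3 -0.8  0. ] turn 8.4
[0.0001,-0.0002,-0.0000,-0.037,255],[0.0001,-0.0002,-0.0000,-0.037,255],[0.0001,-0.0002,-0.0000,-0.037,255],[0.0001,-0.0002,-0.0000,-0.037,255],
```

```bash
python3 -m jog '[[[0,0,0,-0.04,255],[0,0,0,-0.04,255],[0,0,0,-0.03,255],[0,0,0,-0.02,255],[0,0,0,0,255]]]'; python3 plan.py 574.9 122.8 147.9 183.4 4 255
python3 - <<'E'
from h import *
w=bot.get_image("wrist"); cv2.imwrite("pics/w10.png",w["image"][:,:,::-1])
d=bot.get_image("scene");crop(d,200,150,340,260,5.5,"s10.png")
s=bot.get_image("side");crop(s,270,210,410,320,5.5,"d10.png")
E
```

```text
time_s: 19.6
tcp_pos: [575.3, 123.7, 147.9]
eef_rot: [0.076, -3.095, -0.022]
wrist_force: [0.0, 1.7, -1.3]
width: 0.179
t 19.6 tcp [575.3 123.7 147.9] yaw -177.2 tilt 2.75 q6 -3.8 w 0.179 F [ 0.   1.7 -1.3]
todo [-0.4 -0.9  0. ] turn 0.6
[0.0001,-0.0002,-0.0000,-0.002,255],[0.0001,-0.0002,-0.0000,-0.002,255],[0.0001,-0.0002,-0.0000,-0.002,255],[0.0001,-0.0002,-0.0000,-0.002,255],
```

View pics/w10.png

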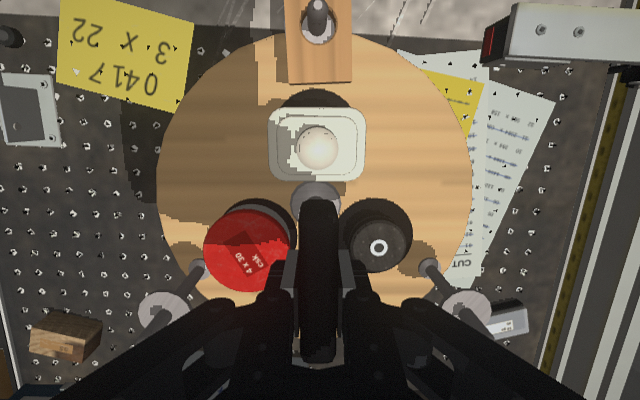

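View pics/s10.png

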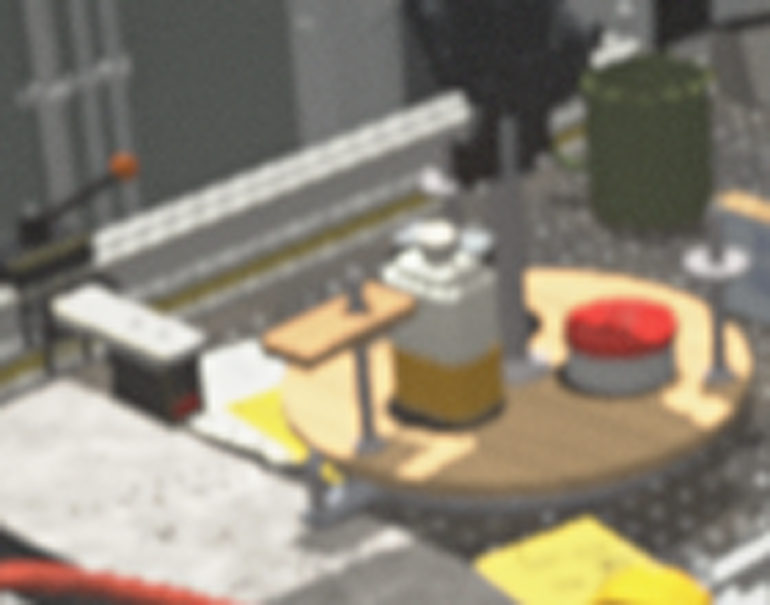

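View pics/d10.png

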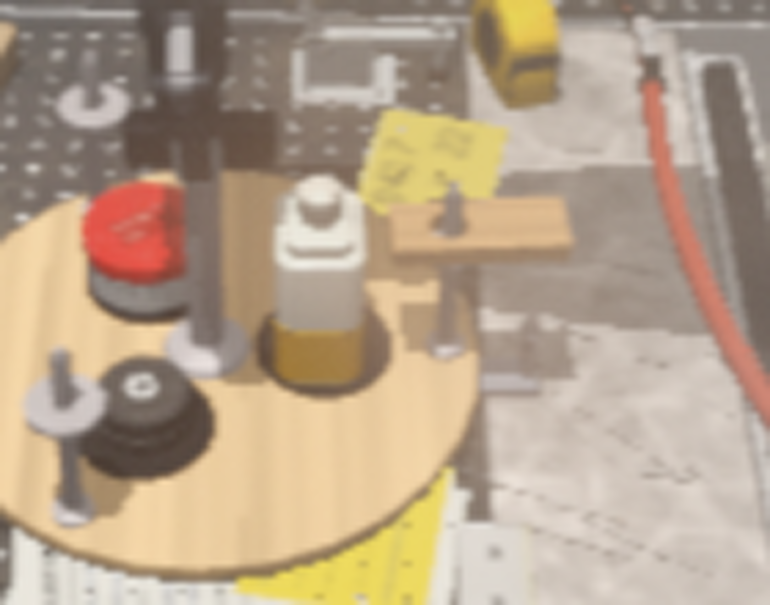

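The pin is near the pointer, so I'll refine the pointer's bearing using the earlier views in which it shows clearly.

```bash
python3 - <<'E'
import cv2,numpy as np
def c(f,x0,y0,x1,y1,s): return cv2.resize(cv2.imread("pics/"+f)[y0:y1,x0:x1],None,fx=s,fy=s,interpolation=cv2.INTER_CUBIC)
a=c("w8.png",180,50,240,110,6.5); b=c("scene0.png",240,215,300,275,6.5)
a2=c("side0.png",345,250,385,290,9.75); 
b2=c("w7.png",200,185,260,245,6.5)
cv2.imwrite("pics/pt.png",np.vstack([np.hstack([a,b]),np.hstack([a2,b2])])[:600*2]); print(a.shape,a2.shape)
cv2.imwrite("pics/pt1.png",np.hstack([a,b]));cv2.imwrite("pics/pt2.png",np.hstack([a2,b2]))
E
```

```text
(390, 390, 3) (390, 390, 3)
```

View pics/pt1.png

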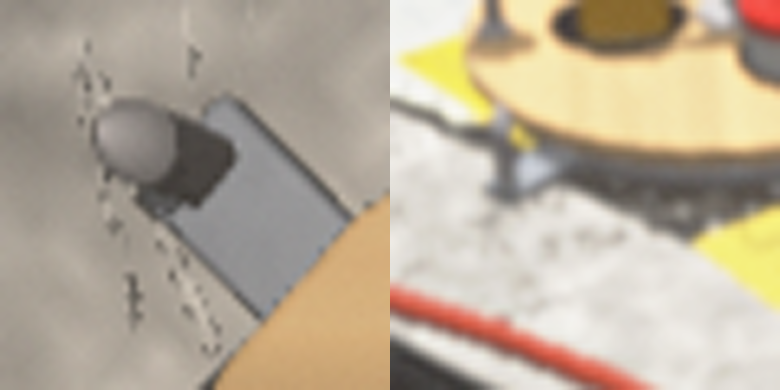

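View pics/pt2.png

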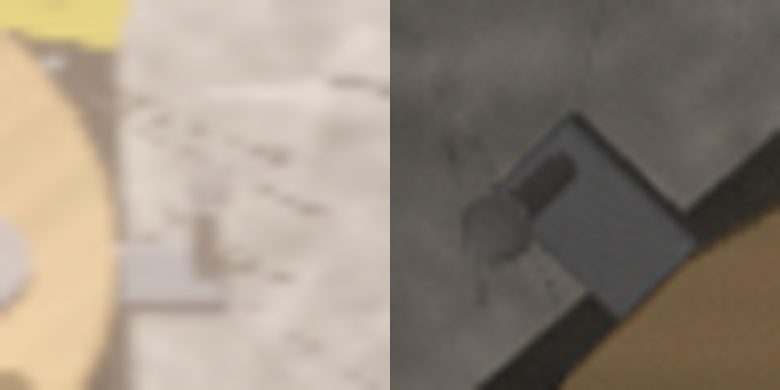

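```bash
python3 - <<'E'
from h import *
from scipy.spatial.transform import Rotation as R
w=bot.get_image("wrist"); o=bot.observe()
M=R.from_rotvec(o["eef_rot"]).as_matrix(); A=np.eye(4);A[:3,:3]=M;A[:3,3]=o["tcp_pos"]
X=np.linalg.inv(A)@w["world_from_camera"]
def cam(t,r):
    A=np.eye(4);A[:3,:3]=R.from_rotvec(r).as_matrix();A[:3,3]=t
    q=dict(w); q["world_from_camera"]=A@X; return q
c8=cam([574,124.1,211.9],[-1.091,-2.893,0]); c7=cam([461.3,222.6,222.6],[-1.064,-2.906,-.003])
import pickle; d,s=pickle.load(open("cams.pkl","rb"))
p8=(180+137/6.5-.4,50+138/6.5-.4); p7=(200+108/6.5-.4,185+226/6.5-.4)
ps=(345+208/9.75-.4,250+178/9.75-.4); pc=(240+113/6.5-.4,215+112/6.5-.4)
for c,p in((c8,p8),(c7,p7),(d,pc),(s,ps)): print(onz(c,*p,51).round(1))
print(tri(ray(c8,*p8),ray(c7,*p7)),tri(*[ray(c,*p) for c,p in((c8,p8),(c7,p7),(d,pc),(s,ps))]))
# tongue centreline in w8, z~? edges intersect
E8=[((235,97),(352,215)),((165,215),(262,318))]
for zt in(4,8,12):
  for a,b in E8:
    P=[onz(c8,180+x/6.5-.4,50+y/6.5-.4,zt)[:2] for x,y in(a,b)]; print(zt,P[0].round(1),P[1].round(1),np.degrees(np.arctan2(*(P[1]-P[0])[::-1])).round(1))
# pins from w10 current
for n,(u,v,z) in {"pin tip":(316,5,134),"wheelpin":(466,311,100),"tinpin":(164,313,100)}.items(): print(n,onz(w,u,v,z).round(1))
crop(w,270,0,370,100,6,"w10z.png")
E
```

```text
[419.8 117.8  51. ]
[415.3 121.9  51. ]
[409.7 102.2  51. ]
[416.1 121.4  51. ]
(array([415.4588337 , 115.54960028,  37.68033442]), [0.19284234927438776, 0.19284234927437063]) (array([416.7104938 , 115.63768076,  43.09581305]), [0.8042809440459175, 2.656469137040937, 2.9512159190820366, 2.1286946130608135])
4 [410.  125.4] [434.5 126.9] 3.5
4 [414.8 104.5] [435.9 105. ] 1.3
8 [411.3 125.9] [435.5 127.4] 3.5
8 [416.  105.2] [436.9 105.7] 1.3
12 [412.6 126.4] [436.5 127.9] 3.5
12 [417.2 106. ] [437.9 106.5] 1.3
pin tip [457.3 117.6 134. ]
wheelpin [626.6 228.4 100. ]
tinpin [636.1  24.4 100. ]
```

View pics/w10z.png

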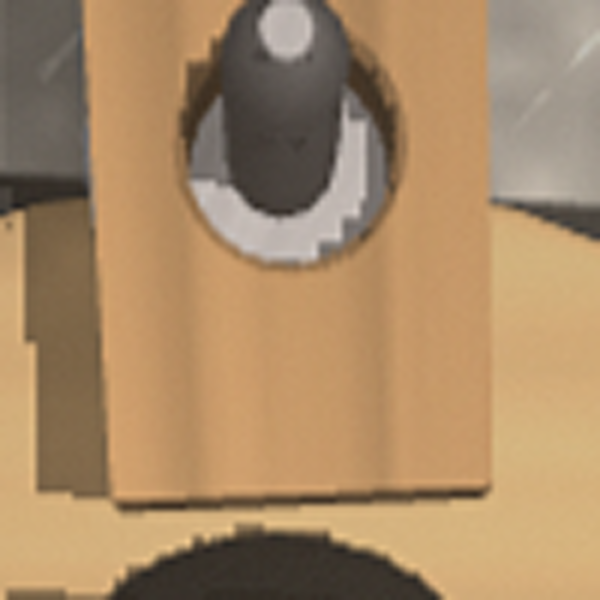

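```bash
python3 - <<'E'
from h import *
import pickle; d,s=pickle.load(open("cams.pkl","rb"))
S=lambda x,y: ray(d,200+x/5.5-.4,150+y/5.5-.4); D=lambda x,y: ray(s,270+x/5.5-.4,210+y/5.5-.4)
S2=lambda x,y: ray(d,240+x/6.5-.4,215+y/6.5-.4); D2=lambda x,y: ray(s,345+x/9.75-.4,250+y/9.75-.4)
for n,a,b in (("tip",S(357,275),D(453,183)),("base",S(371,443),D(447,348)),("wheelcollar? tin pin",S(716,262),D(93,104)),
  ("ptr top",S2(110,112),D2(208,182)),("ptr base",S2(117,190),D2(204,272))):
    x,e=tri(a,b); v=x-[575.5,122.8,0]; print(n,x.round(1),np.round(e,1),np.degrees(np.arctan2(v[1],v[0]))%360, np.hypot(*v[:2]))
E
```

```text
tip [457.2 113.7 132.4] [0.6 0.6] 184.38970244505646 118.60500630934905
base [457.6 118.1  29.5] [2.8 2.8] 182.2969280051009 117.94726297819201
wheelcollar? tin pin [638.3  22.3 100.5] [1. 1.] 302.0165199920467 118.5395322190397
ptr top [416.3 114.4  43.5] [1.3 1.3] 183.02568984859886 159.4670088029352
ptr base [414.5 112.1   5.2] [0.9 0.9] 183.80169781801496 161.38799964702224
```

```bash
python3 -m jog '[[[0,0,0,0,255],[0,0,0,0,255]]]'; python3 plan.py 575.2 123 147.9 182.9 1 255; python3 - <<'E'
from h import *
print(bot.observe()["dq"].round(4)); d=bot.get_image("scene"); crop(d,220,150,420,300,4,"fin.png"); s=bot.get_image("side"); crop(s,300,220,400,295,8,"find.png")
E
```

```text
time_s: 20.05
tcp_pos: [575.2, 123.7, 147.8]
eef_rot: [0.075, -3.095, -0.022]
wrist_force: [0.1, 1.2, -1.1]
width: 0.177
t 20.05 tcp [575.2 123.7 147.8] yaw -177.2 tilt 2.76 q6 -3.8 w 0.177 F [ 0.1  1.2 -1.1]
todo [-0.  -0.7  0.1] turn 0.1
[0.0001,-0.0007,-0.0001,-0.002,255],
[-0.0004 -0.0009 -0.0009  0.0011  0.0001 -0.    ]
```

View pics/fin.png

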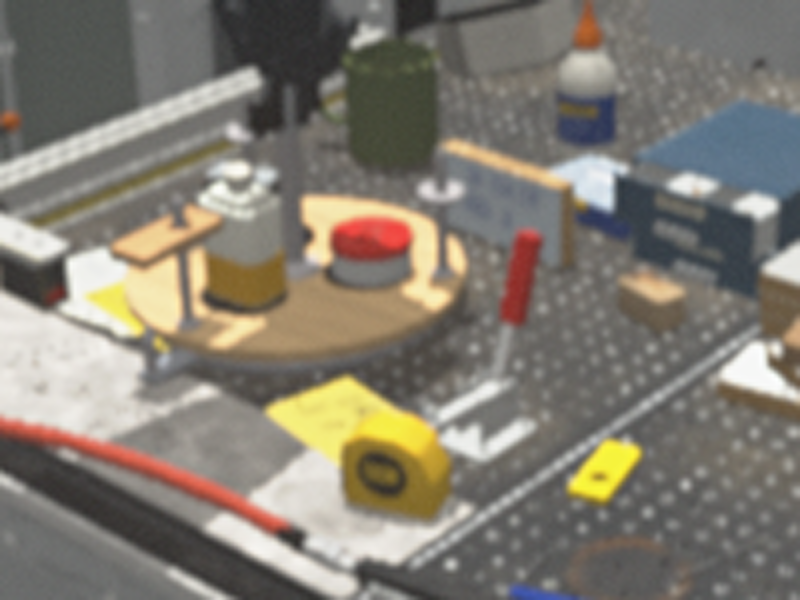

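View pics/find.png

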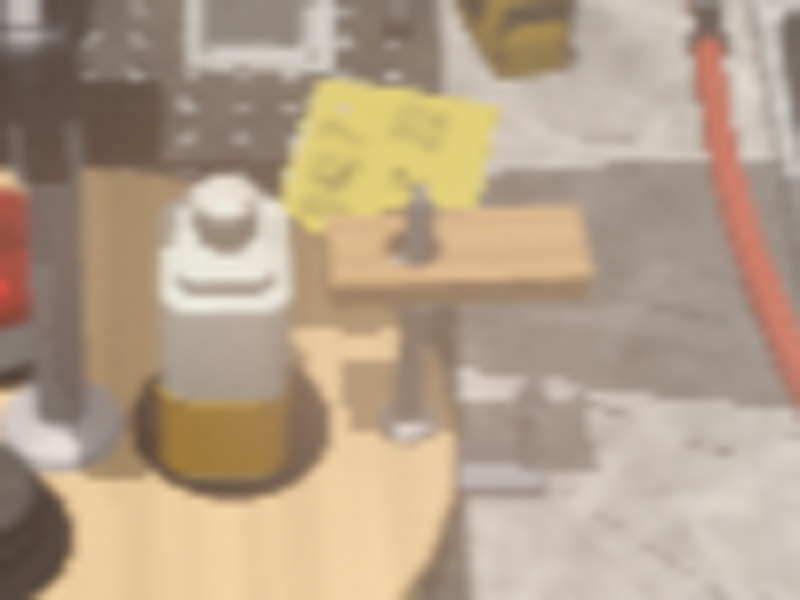

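The tag lies flat on the collar with the pin through its hole. The pin at (418,240) lines up with the pointer's tongue at (505,475), and the tape measure and the block stand where they were. I'm handing in with the handle still held.

```bash
python3 -c "
from bench import bot
print(bot.job_done())"
```

```text
the job is handed in; nothing more can be done
None
```

The larger plain wood tag hangs by its hole on the oil bottle's pin, released and lying flat on the collar with its long end pointing away from the bottle. I then turned the carousel about 44° by its handle to the pointer. I handed in at about 20 s with the fingers still gripping the handle, the arm at rest and wrist forces of about 1–2 N.

**Alignment:** The estimates agree to about 1°, not exactly. The pin's bearing is 182.8° from the turn of the gripper and 182.5° from the wrist view. The pointer's bearing is 182.7° from the wrist views. The scene and side cameras, which are coarser, gave 182–184.4° for the pins and 183–183.8° for the pointer.

**Tool tilt:** The tool picked up a tilt of about 3° during the fast carry, and it stayed to the end. It caused no contact force when I hung the tag or gripped the handle.

**Things to leave alone:** The tape measure and wood block look unmoved in the last views. I did not pick out the nail box separately there, but the arm never went near the table except to pick up the tag.

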